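# Park the model hatchback in the counter showcase and shut the lid

### The arm

A 6-joint arm with a two-finger parallel gripper is mounted at the origin on the work surface. World frame = base frame: x ahead of the robot, y to its left, z up, the work surface at z = 0. Lengths are in m, angles in rad, forces in N, time in s.
With the tool pointing down it reaches from about 0.375 to 0.9 m from the base axis. Payload 3.1 kg.
Tool frame: the origin (TCP) lies midway between the tips of the shut fingers; the grasp point (between the pads) lies manip.hold_point_z behind it (manip.hold_point_z is the distance from the TCP to the grasp point, in m); z points along the fingers, y is the direction in which the jaws open and shut (so a half turn about z gives the same grasp; the last joint's range is limited). The gripper opens to 85 mm and grips with 20 to 120 N. Pads are 22 mm wide; open, the fingers measure 114 mm over their backs; the gripper's body (76 mm by 85 mm) begins 54 mm behind the grasp point. The pads swing forward as they close: fully open they stand 13 mm farther back than shut.
Start: joints at [-1.518, 0.527, 1.433, -0, 1.181, -0.178], TCP at [0.143, -0.608, 0.231] pointing down, gripper open.
Joint ranges: [-3.08, 3.08], [-0.75, 2.2], [0.22, 2.44], [-1.43, 4.57], [0, 2.65], [-2.85, 2.85]. Speed limits (rad/s): [2.79, 2.79, 3.14, 3.14, 3.14, 3.14].

### API

Orientations are given as a unit quaternion [x, y, z, w].
In Python, from station import manip, snapshot, workorder, models gives the robot as it stands.
- The arm moves only by the tool jog_arm, never from a script. Its argument "commands" is a list of rows, each a list of 5 numbers: the opening in per cent of the stroke, from 0 (shut) to 100 (fully open), then the shift along the world's x, y, z in cm, then the turn about the world's z in rad. A call has 1 to 8 rows; each row shifts and turns the pose as measured when the row begins; what a row does not reach is not made up. A row lasts 1/12 s, in which the tool goes at most 41.7 mm and 7.16 degrees, less where a joint would pass 70% of its speed; a pose out of reach is approached as far as the arm can. A call with a gripper value outside its range is refused whole. The fingers move at their own pace and stop on an object; "squeeze" is the grip in N (left out, the last holds). Time passes only in rows, so rows that do not move let the fingers close. It gives the time, the measured TCP pose, the force and the opening at its end, in the units of the state.
- manip.sense(): the state, without advancing time (a new reading comes with each control period).
- snapshot(name): name is "scene" or "top"; returns a dict with "image" (400x640x3 uint8, red, green, blue), "intrinsics" (3x3 intrinsics, pixels), "extrinsics" (4x4, takes a point from camera to world coordinates). Camera axes: x right, y down, z forward; pixel columns grow to the right and rows downward; lengths in m; the calibration is good to about 2 mm. A picture is of the moment at which its call begins. There is no depth.
- workorder.sign_off(): hands the job in, once; it reports no verdict.
Trained networks look in a picture, given as the dict that the camera call returned (one of the last four; its "shot" number tells which), for a name from the list of things; names that differ only in an ending like _2 or _b are one class to them, and where a whole thing is asked for, a point or a joint stands for the part that bears it (a point fixed in the world has none). Each returns a list of dicts, best first, with "score" (0 to 1); they miss things now and then, are a little off and sometimes report something else, mostly with a low value. They report only what shows in the picture. A call takes as long as a camera call. They do not tell look-alikes from the thing itself.
- models.find_in(picture, name): "centre" ([x, y, z] in m, in world coordinates, good to about 4 mm: the middle of the surface that is visible of it).
- models.pinpoint(picture, name): "centre" ([x, y, z] in m, in world coordinates, good to about 4 mm: a listed point, or the origin of a listed thing).
The state is a dict: "t": time; "q": joint angles; "qd": joint speeds; "tau": joint torques, N m; "tcp_pos": TCP position; "tool_rot": TCP orientation; "force": force on the tool from outside, world axes, zero at the start; "ft_torque": the same for the moment, N m; "finger_gap": opening from 0.0 (shut) to 1.0 (fully open).
Only numpy, scipy, OpenCV 4.12 (cv2) and the standard library are available. Lean on these libraries where they do the work, as an engineer would, in place of code of your own. Each camera call takes 0.05 s, during which the arm holds its last target. There are 200 camera calls.

### The job

Take the model hatchback out from under the shelf of the wooden rack and park it in the open showcase, in the middle of the free space alongside the van: nose towards the far glass like the van, standing straight, and slid forward under the fixed glass top until its nose is right up at the far glass. Then lower the lid gently until it is fully shut. Set the car down in the showcase rather than dropping it in, and leave the van, the tin and the bottles as they are.

Things in the scene. Friction and masses are not known exactly. Their poses are not given: they have to be found in the camera images.
- car: Silver model hatchback, 130 x 60 x 50 mm, about 0.22 kg; wheels do not turn. Origin: middle of its underside (wheel bottoms); x to its nose, z up. Flat upright sides from 10 to 32 above the wheel bottoms over the whole length; bonnet (front 40) 34 high, cabin behind it 50. Starts on the rack's lower board, nose out, its rear 55 to 75 mm under the upper board.
- car_nose (a point): The foremost point of the hatchback: in the middle of its nose, at the height of the wheel bottoms (65 mm ahead of its origin).
- case: Showcase, fixed: wooden base, clear walls. Origin: middle of its underside; x to its far glass, y to its hinge side. Outside 281 x 226 mm, floor at z 15. Inside: x +-132.5, y +-105; wall tops z 77. A fixed clear top covers x 32.5 to 137.5: underside z 77, upper side z 84, aluminium strip along its edge. The rest, 165 long, is the opening under the lid. Free space: the -y half, middle line y -40.
- front_spot (a point): Point on the showcase's floor at the far glass, on the middle line of the free space (case x 132.5, y -40, z 15): the car's nose belongs here.
- lid (a joint): Angle of the showcase's lid (rad): 0 shut, growing as it opens; 1.65 to 1.85 at the start (upright, leaning slightly outward, free edge about 0.31 m up), stop at 1.9. Stiff hinge (0.5 N m): the lid stays where it is left; about 3 N at its free edge moves it.
- lid_hinge (a point): On the lid's hinge line, in the middle of the lid's width, on the underside of the lid. The hinge line runs along the case's x axis at case x -52.5, y 110, z 77.
- lid_edge (a point): Middle of the lid's free edge. The lid is a clear plate in an aluminium frame, 166 mm along the hinge, 232 from hinge to free edge, 6 thick. Shut, it lies on the walls and overhangs the -y wall by 12. It has no knob: push it over from behind (its +y side) and press it down.
- van: The model van (silver, 130 x 60, 54 high), standing in the +y half of the showcase, its nose to the far glass. Origin: centre of its underside; x to its nose. It is to stay there.
- rack: Wooden display rack, fixed. Origin: middle of its underside; its open front faces -x. Lower board 200 (x) x 270 (y) mm, top z 30, front edge x -100. Upper board x -25 to 100, underside z 94, top z 109, so 14 of air above the car's roof; its 18 mm posts stand at x -14 and 91, y +-125. The car stands at about y 45, nose to -x.
- tin: Round flat tin, 72 diameter, 28 high, on the rack's lower board beside the car (about 120 mm from the car's middle line, towards rack -y). Origin: centre of its underside.
- bottle_a: Bottle on the rack's upper board, 54 diameter, 165 high. Origin: centre of its underside.
- bottle_b: Bottle on the rack's upper board, 60 diameter, 145 high. Origin: centre of its underside.
There are look-alikes about, which are no part of the job. What is shaped like the car but pink or red is not meant.

How it is judged:
On the way:
1. the hatchback stands in its place in the showcase, under the fixed top, nose at the far glass, with the lid still open (x of car_nose in the frame of case above 0.1185 m and y of car_nose in the frame of front_spot between -0.025 and 0.025 m and z of car_nose in the frame of case below 0.021 m and angle between the x axis of car and the x axis of case, either way round below 0.14 rad and angle between car's own z axis and vertical below 0.06 rad and value of joint lid above 0.5 rad), for 0.2 s.
At the end, for the whole second after the job is handed in: The hatchback stands on its wheels on the showcase's floor, at rest, nose within 14 mm of the far glass and within 25 mm of the middle line of the free space, straight within 8 degrees; the lid is shut (within 0.04 rad); the van stands within 15 mm of where it was (x of car_nose in the frame of case above 0.1185 m and y of car_nose in the frame of front_spot between -0.025 and 0.025 m and z of car_nose in the frame of case below 0.021 m and angle between the x axis of car and the x axis of case, either way round below 0.14 rad and angle between car's own z axis and vertical below 0.06 rad and linear speed of car below 0.02 m/s and value of joint lid below 0.04 rad and distance of van from where it was at the start of the episode below 0.015 m); the robot touches nothing.
It fails at once if the van is shoved more than 15 mm (distance of van from where it was at the start of the episode above 0.015 m).
It fails at once if the tin is shoved more than 25 mm (distance of tin from where it was at the start of the episode above 0.025 m).
It fails at once if a bottle is shoved more than 25 mm or knocked over (distance of any of bottle_a, bottle_b from where it was at the start of the episode above 0.025 m or angle between any of bottle_a, bottle_b's own z axis and vertical above 0.4 rad).
It fails at once if the lid slams (closes faster than 3 rad/s) (velocity of joint lid below -3 rad/s).
It fails at once if the hatchback is dropped into the showcase (faster than 0.6 m/s below the top of its walls) (linear speed of car above 0.6 m/s and horizontal distance between car and case below 0.13 m and z of car in the frame of case below 0.075 m).
It also fails if it takes over 70 s, if anything falls off the work surface, if the arm or the gripper's body presses on something with over 40 N, if the wrist force passes 120 N, or if a joint passes its speed limit or range.

## Working session

There is one attempt and no reset: what is moved stays moved. The work goes in short steps, Python scripts to look and compute and a tool call to move; the robot and the scene stay as the last step left them, time stands still between calls to the robot, and variables do not carry over. Pictures are saved under pics/ and viewed, about 8 in all and at most 12, crops included, and the job is handed in when it is done.

Besides the shell and the picture viewer there is one more tool, called after "Call:" as a command line: name --pt "numbers of a row" for each row, then --argument value for the rest. jog_arm: Moves the arm, as the interface text tells. Its arguments: {"type":"object","properties":{"commands":{"type":"array","items":{"type":"array","items":{"type":"number"}}},"squeeze":{"type":"number"}},"required":["commands"]}

```bash
mkdir -p pics; cat > h.py <<'E'
import numpy as np, cv2
from station import manip, snapshot, workorder, models
def proj(s,p):
    E=np.linalg.inv(np.array(s["extrinsics"]));c=E[:3,:3]@np.array(p)+E[:3,3];u=np.array(s["intrinsics"])@c;return u[:2]/u[2]
def back(s,uv,z):
    E=np.array(s["extrinsics"]);d=E[:3,:3]@np.linalg.solve(np.array(s["intrinsics"]),[uv[0],uv[1],1.]);o=E[:3,3];return o+d*(z-o[2])/d[2]
def save(s,n,crop=None,k=1):
    im=np.array(s["image"])[:,:,::-1]
    if crop: x0,y0,x1,y1=crop; im=im[y0:y1,x0:x1]
    cv2.imwrite("pics/"+n,cv2.resize(im,None,fx=k,fy=k,interpolation=cv2.INTER_CUBIC))
E
python3 - <<'E'
from h import *
print(manip.hold_point_z, manip.sense())
for n in("scene","top"):
    s=snapshot(n); save(s,n+"0.png"); print(n,np.round(s["extrinsics"],3).tolist())
    for k in["car","car_nose","case","front_spot","lid_hinge","lid_edge","van","rack","tin","bottle_a"]:
        print(k,[(round(d["score"],2),np.round(d["centre"],3).tolist(),proj(s,d["centre"]).round().tolist()) for d in models.pinpoint(s,k)][:4])
E
```

```text
0.0187 {'t': 0.0, 'q': array([-1.51850918e+00,  5.28452981e-01,  1.43388614e+00, -4.89622788e-06,
        1.18140716e+00, -1.78519502e-01]), 'qd': array([ 0.0008397 , -0.0003017 , -0.00225826,  0.00145967,  0.00077298,
       -0.00183305]), 'tau': array([-7.54686589e-04, -4.42346692e+01, -1.78023022e+01, -2.27366941e-04,
        8.46280775e-03, -2.73363003e-05]), 'tcp_pos': array([ 0.14295461, -0.6077031 ,  0.23034687]), 'tool_rot': array([ 9.93347740e-01,  1.15148200e-01,  6.56598277e-05, -1.07481113e-03]), 'force': array([-0.15973096, -0.2238727 ,  0.81591957]), 'ft_torque': array([-0.02023511,  0.04313979,  0.00780931]), 'finger_gap': 0.9980017128887541}
scene [[-0.601, 0.481, -0.638, 1.235], [0.799, 0.346, -0.492, 0.467], [-0.016, -0.805, -0.593, 0.804], [0.0, 0.0, 0.0, 1.0]]
car [(0.91, [0.547, -0.325, 0.03], [240.0, 204.0]), (0.85, [0.327, -0.13, -0.004], [352.0, 199.0]), (0.62, [0.256, -0.454, 0.0], [277.0, 150.0])]
car_nose [(0.9, [0.276, -0.515, 0.005], [258.0, 145.0]), (0.55, [0.548, -0.263, 0.032], [257.0, 212.0]), (0.55, [0.34, -0.062, 0.002], [372.0, 209.0])]
case [(0.84
[... 600 characters left out ...]
]
car [(0.88, [0.257, -0.453, 0.001], [452.0, 276.0]), (0.79, [0.324, -0.13, -0.001], [335.0, 254.0])]
car_nose [(0.85, [0.345, -0.069, -0.002], [314.0, 247.0]), (0.59, [0.275, -0.517, 0.001], [476.0, 269.0])]
case [(0.66, [0.566, 0.034, -0.002], [276.0, 170.0])]
front_spot []
lid_hinge [(0.96, [0.514, 0.143, 0.075], [231.0, 187.0])]
lid_edge [(0.74, [0.515, 0.188, 0.305], [176.0, 180.0])]
van [(0.6, [0.627, 0.093, 0.013], [254.0, 148.0])]
rack [(0.66, [0.508, -0.355, 0.0], [414.0, 186.0]), (0.27, [0.548, -0.258, 0.032], [381.0, 172.0])]
tin [(0.56, [0.429, -0.339, 0.03], [411.0, 215.0])]
bottle_a [(0.83, [0.454, -0.416, 0.109], [448.0, 205.0]), (0.8, [0.586, -0.393, 0.108], [437.0, 153.0])]
```

View pics/scene0.png

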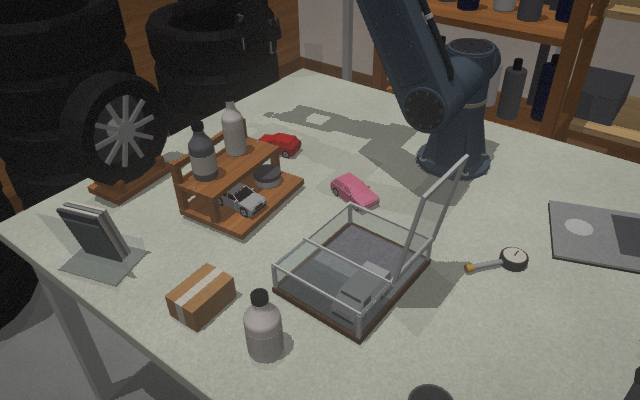

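View pics/top0.png

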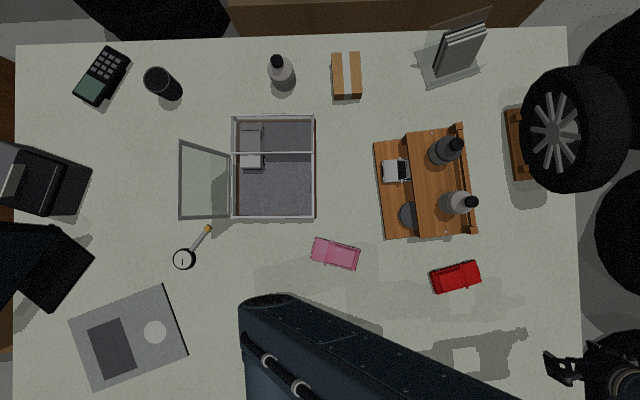

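The silver car sits on the rack at scene (240,200). The look-alikes are pink at (352,190) and red at (280,143). The van is in the case at scene (362,283), and the lid is upright. I choose the silver one on the rack, and I'll check it in a close crop with the model outlines overlaid.

```bash
cat >> h.py <<'E'
def T(x,y,z,yaw):
    c,s=np.cos(yaw),np.sin(yaw);return lambda P:np.c_[np.array(P)[:,0]*c-np.array(P)[:,1]*s+x,np.array(P)[:,0]*s+np.array(P)[:,1]*c+y,np.array(P)[:,2]+z]
def rect(x0,x1,y0,y1,z): return [[x0,y0,z],[x1,y0,z],[x1,y1,z],[x0,y1,z]]
def over(s,items,n,crop,k):
    im=np.array(s["image"])[:,:,::-1]; x0,y0,x1,y1=crop; im=cv2.resize(im[y0:y1,x0:x1],None,fx=k,fy=k,interpolation=cv2.INTER_CUBIC)
    for f,P,col in items:
        p=np.array([(proj(s,q)-[x0-.5,y0-.5])*k for q in f(P)]).round().astype(int); cv2.polylines(im,[p],True,col,1)
    return im
E
cat > ov.py <<'E'
from h import *
case=T(0.566,0.036,0,-0.01); rack=T(0.508,-0.353,0,-1.571); car=T(0.5475,-0.326,0.03,1.571)
a=snapshot("top"); b=snapshot("scene")
R,G,B=(0,0,255),(0,255,0),(255,0,0)
ci=[(case,rect(-.1375,.1375,-.11,.11,.077),R),(case,rect(.0325,.1375,-.11,.11,.084),G),(case,rect(-.1405,.1405,-.113,.113,0),B)]
ri=[(rack,rect(-.1,.1,-.135,.135,.03),R),(rack,rect(-.025,.1,-.135,.135,.109),G),(car,rect(-.065,.065,-.03,.03,0.032),B),(car,rect(.064,.065,-.03,.03,0.02),G)]
A=over(a,ci,"",(220,105,330,225),4);C=over(a,ri,"",(365,115,485,245),4)
C=cv2.resize(C,None,fx=1,fy=1)[:480];A=A[:480]
cv2.imwrite("pics/ov_top.png",np.hstack([A,np.zeros((A.shape[0],0,3),np.uint8)][:1]+[C[:A.shape[0]]]) if A.shape[0]==C.shape[0] else A)
cv2.imwrite("pics/ov_sc.png",over(b,ri,"",(165,95,315,245),4))
E
python3 ov.py
```

```text
(no output)
```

View pics/ov_top.png

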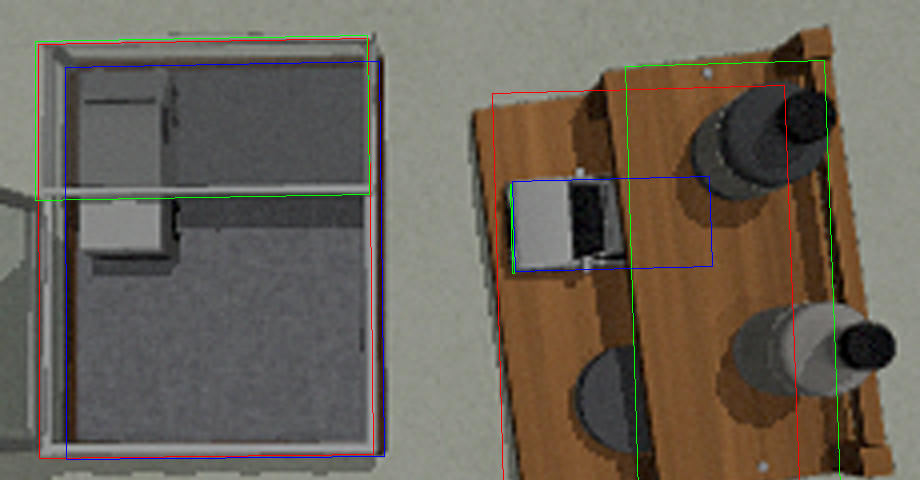

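View pics/ov_sc.png

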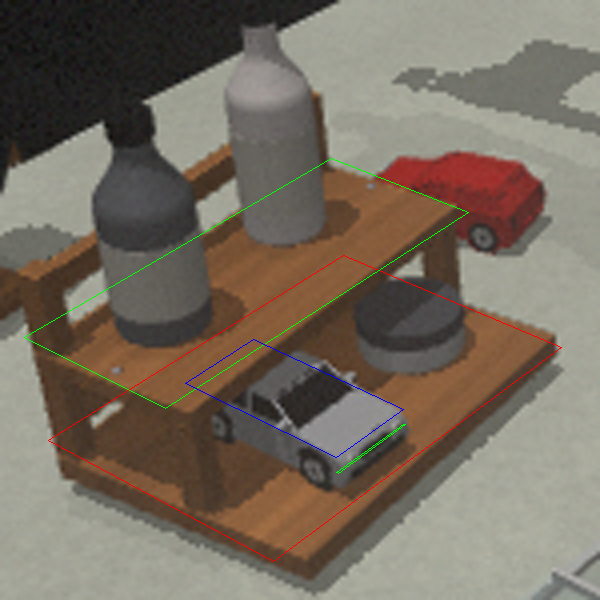

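```bash
python3 - <<'E'
from h import *
from scipy.optimize import least_squares
s=snapshot("top"); b=snapshot("scene")
px=lambda x,y:(365+(x-440)/4-.5+.0,115+y/4-.5)
sc=lambda x,y:(165+x/4-.5,95+y/4-.5)
print("nose",back(s,px(513,227),.06),"mirrors",back(s,px(580,172),.065),back(s,px(588,262),.065), "noseL/R",back(s,px(508,182),.06),back(s,px(518,272),.06))
obs=[(s,px(472,112),(-.1,.135,.03)),(s,px(605,72),(-.025,.135,.109)),(b,sc(555,338),(-.1,-.135,.03)),(b,sc(305,562),(-.1,.135,.03)),(b,sc(468,208),(-.025,-.135,.109))]
r=least_squares(lambda v:np.concatenate([proj(c,T(v[0],v[1],0,v[2])([P])[0])-np.array(u) for c,u,P in obs]),[.508,-.353,-1.5])
print("rack",r.x,r.fun.round(1))
for c,n in((s,"top"),(b,"scene")):
  for k in("car","car_nose","bottle_a"):
    print(n,k,[(round(d["score"],2),np.round(d["centre"],3).tolist()) for d in models.pinpoint(c,k)+models.find_in(c,k)])
E
```

```text
nose [ 0.54718314 -0.26098204  0.06      ] mirrors [ 0.58211155 -0.30559129  0.065     ] [ 0.52223434 -0.30902998  0.065     ] noseL/R [ 0.57735324 -0.25852655  0.06      ] [ 0.51708979 -0.26343127  0.06      ]
rack [ 0.50581362 -0.34977072 -1.49050117] [ 0.  -0.7 -0.6  0.4  1.5 -0.3 -0.5 -0.4 -1.2 -0.5]
top car [(0.87, [0.324, -0.128, -0.005]), (0.57, [0.255, -0.453, -0.001]), (0.56, [0.551, -0.328, 0.027]), (0.95, [0.329, -0.13, 0.042]), (0.91, [0.547, -0.29, 0.059]), (0.91, [0.262, -0.445, 0.036])]
top car_nose [(0.89, [0.273, -0.521, -0.001]), (0.83, [0.346, -0.067, 0.001]), (0.7, [0.548, -0.26, 0.03]), (0.97, [0.328, -0.128, 0.036]), (0.71, [0.263, -0.446, 0.036]), (0.63, [0.548, -0.291, 0.065])]
top bottle_a [(0.62, [0.589, -0.395, 0.106]), (0.56, [0.458, -0.418, 0.109]), (0.68, [0.457, -0.406, 0.217]), (0.67, [0.58, -0.382, 0.202])]
scene car [(0.69, [0.326, -0.13, -0.001]), (0.61, [0.55, -0.325, 0.03]), (0.94, [0.339, -0.124, 0.028]), (0.89, [0.561, -0.303, 0.059]), (0.89, [0.265, -0.417, 0.036]), (0.51, [0.534, 0.179, 0.217])]
scene car_nose [(0.97, [0.344, -0.062, 0.003]), (0.85, [0.275, -0.515, 0.002]), (0.6, [0.548, -0.26, 0.032]), (0.73, [0.436, -0.323, 0.061]), (0.72, [0.266, -0.414, 0.044]), (0.67, [0.341, -0.117, 0.037])]
scene bottle_a [(0.79, [0.583, -0.394, 0.113]), (0.61, [0.456, -0.414, 0.111]), (0.93, [0.47, -0.401, 0.19]), (0.65, [0.596, -0.375, 0.184])]
```

Call:
jog_arm --pt "100 1.8 3.3 0.5 0.102" --pt "100 1.8 3.3 0.5 0.102" --pt "100 1.8 3.3 0.5 0.102" --pt "100 1.8 3.3 0.5 0.102" --pt "100 1.8 3.3 0.5 0.102" --pt "100 1.8 3.3 0.5 0.102" --pt "100 1.8 3.3 0.5 0.102" --pt "100 1.8 3.3 0.5 0.102" --squeeze 60

```text
t: 2.57
tcp_pos: [0.2862, -0.3423, 0.2711]
tool_rot: [0.86, 0.511, 0.0, 0.004]
force: [1.5, -0.1, 0.3]
finger_gap: 0.997
```

Call:
jog_arm --pt "100 1.8 3.3 0 0.102" --pt "100 1.8 3.3 0 0.102" --pt "100 1.8 3.3 0 0.102" --pt "100 1.8 3.3 0 0.102" --pt "100 1.8 3.3 0 0.102" --pt "100 1.8 3.3 0 0.102" --pt "100 0 0 0 0" --pt "100 0 0 0 0"

```text
t: 3.23
tcp_pos: [0.4002, -0.128, 0.2751]
tool_rot: [0.65, 0.76, 0.004, 0.008]
force: [-1.0, -1.3, -0.2]
finger_gap: 1.001
```

Call:
jog_arm --pt "100 2.5 -2.5 0 -0.035" --pt "100 2.5 -2.5 0 -0.035" --pt "100 2.5 -2.5 0 0" --pt "100 2.5 -2.5 0 0" --pt "100 2.5 -2.0 -1 0" --pt "100 2.0 -1.0 -2 0" --pt "100 0 0 -3 0" --pt "100 0 0 0 0"

```text
t: 3.9
tcp_pos: [0.5455, -0.2737, 0.2143]
tool_rot: [0.683, 0.73, 0.003, 0.011]
force: [-0.9, 0.9, -0.7]
finger_gap: 0.998
```

```bash
cat > st.py <<'E'
from h import *
m=manip.sense();q=m["tool_rot"];print(m["t"],m["tcp_pos"].round(4),"yawx",round(2*np.arctan2(q[1],q[0]),4),"F",m["force"].round(1),"gap",round(m["finger_gap"],3),m["q"].round(2))
E
python3 st.py
```

```text
3.9 [ 0.5455 -0.2737  0.2143] yawx 1.6369 F [-0.9  0.9 -0.7] gap 0.998 [-0.65  0.52  1.51  0.    1.1  -0.72]
```

Call:
jog_arm --pt "100 0.3 0 -3.5 0.01" --pt "100 0 0 -3.5 0" --pt "100 0 0 -3.5 0" --pt "100 0 0 -3.0 0" --pt "100 0 0 -2.0 0" --pt "100 0 0 0 0"

```text
t: 4.4
tcp_pos: [0.5467, -0.2848, 0.0609]
tool_rot: [0.685, 0.728, 0.002, 0.016]
force: [-0.6, 0.6, 0.5]
finger_gap: 1.0
```

```bash
cat >> h.py <<'E'
def two(n,c1,c2,k=3):
    a=snapshot("top");b=snapshot("scene")
    f=lambda s,c:cv2.resize(np.array(s["image"])[c[1]:c[3],c[0]:c[2],::-1],(400,400),interpolation=cv2.INTER_CUBIC)
    cv2.imwrite("pics/"+n,np.hstack([f(a,c1),f(b,c2)]));return a,b
E
python3 -c "
from h import *
two('g1.png',(340,110,460,230),(170,120,290,240))"; python3 st.py
```

```text
4.5 [ 0.5491 -0.2863  0.0645] yawx 1.6327 F [1.3 0.5 0.4] gap 0.999 [-0.66  0.73  1.6   0.    0.77 -0.73]
```

View pics/g1.png

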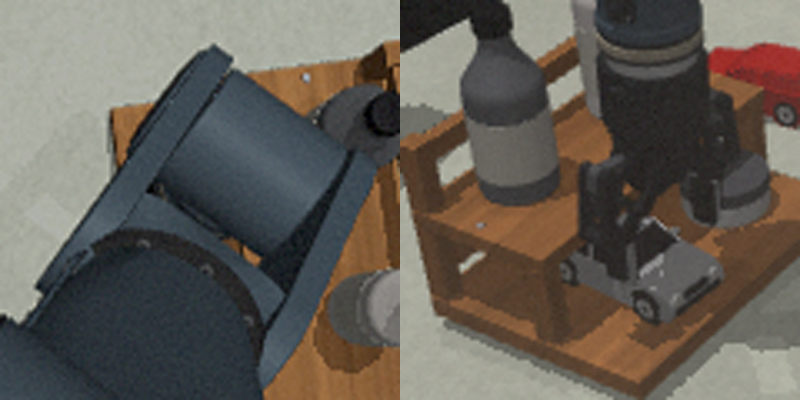

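The fingers straddle the car, but the arm has drifted back towards the upper board, so I'll shift it forward before descending.

Call:
jog_arm --pt "100 0 1.1 0 0.01" --pt "100 0 0 0 0" --pt "100 0 0 0 0"

```text
t: 4.75
tcp_pos: [0.5516, -0.2776, 0.0708]
tool_rot: [0.681, 0.731, 0.003, 0.025]
force: [0.2, -1.1, 0.5]
finger_gap: 0.998
```

```bash
python3 st.py
```

```text
4.75 [ 0.5516 -0.2776  0.0708] yawx 1.6416 F [ 0.2 -1.1  0.5] gap 0.998 [-0.65  0.71  1.61  0.    0.77 -0.72]
```

Call:
jog_arm --pt "100 -0.2 0.4 -1.0 0.0" --pt "100 0 0.2 -1 0" --pt "100 0 0.1 -1 0" --pt "100 0 0.1 -0.8 0" --pt "100 0 0 0 0"

```text
t: 5.17
tcp_pos: [0.5537, -0.2708, 0.0378]
tool_rot: [0.681, 0.732, 0.004, 0.032]
force: [-0.5, 0.2, -0.5]
finger_gap: 0.998
```

```bash
python3 st.py
```

```text
5.1667 [ 0.5537 -0.2708  0.0378] yawx 1.6436 F [-0.5  0.2 -0.5] gap 0.998 [-0.64  0.76  1.64  0.    0.68 -0.71]
```

Call:
jog_arm --pt "100 -0.3 -0.4 -0.6 0.0" --pt "100 0 0 0 0"

```text
t: 5.33
tcp_pos: [0.5507, -0.2748, 0.0308]
tool_rot: [0.68, 0.732, 0.004, 0.031]
force: [-0.5, -0.1, 1.2]
finger_gap: 1.001
```

```bash
python3 st.py
```

```text
5.3333 [ 0.5507 -0.2748  0.0308] yawx 1.6446 F [-0.5 -0.1  1.2] gap 1.001 [-0.64  0.77  1.64  0.    0.67 -0.72]
```

Call:
jog_arm --pt "50 0 0 0 0" --pt "50 0 0 0 0" --pt "50 0 0 0 0" --pt "50 0 0 0 0" --pt "50 0 0 0 0" --pt "50 0 0 0 0" --squeeze 50

```text
t: 5.83
tcp_pos: [0.5502, -0.2754, 0.0313]
tool_rot: [0.681, 0.732, 0.004, 0.031]
force: [-0.3, 0.5, -2.7]
finger_gap: 0.699
```

```bash
python3 st.py
```

```text
5.8333 [ 0.5502 -0.2754  0.0313] yawx 1.6428 F [-0.3  0.5 -2.7] gap 0.699 [-0.65  0.77  1.64  0.    0.67 -0.72]
```

Call:
jog_arm --pt "50 -0.1 1.0 0.0 0" --pt "50 -0.1 1.0 0.0 0" --pt "50 -0.1 1.0 0 0" --pt "50 -0.1 1.0 0 0" --pt "50 -0.1 1.0 0 0" --pt "50 -0.1 1.0 0 0" --pt "50 0 0.4 0 0" --pt "50 0 0 0 0"

```text
t: 6.5
tcp_pos: [0.5425, -0.2033, 0.0309]
tool_rot: [0.68, 0.732, 0.004, 0.03]
force: [-0.6, -0.4, -1.8]
finger_gap: 0.697
```

```bash
python3 st.py
```

```text
6.5 [ 0.5425 -0.2033  0.0309] yawx 1.6448 F [-0.6 -0.4 -1.8] gap 0.697 [-0.55  0.75  1.73 -0.01  0.6  -0.62]
```

Call:
jog_arm --pt "50 0.1 -1.2 0.0 0" --pt "50 0 0 0 0" --pt "50 0 0 0 0"

```text
t: 6.75
tcp_pos: [0.5437, -0.2152, 0.031]
tool_rot: [0.68, 0.733, 0.004, 0.03]
force: [-0.2, 0.3, -1.7]
finger_gap: 0.701
```

Call:
jog_arm --pt "100 0 0 0 0" --pt "100 0 0 0 0" --pt "100 0 0 0 0" --pt "100 0 0 0 0"

```text
t: 7.08
tcp_pos: [0.5449, -0.2184, 0.0316]
tool_rot: [0.681, 0.732, 0.004, 0.032]
force: [0.4, -0.9, -0.3]
finger_gap: 0.998
```

```bash
python3 st.py; python3 -c "
from h import *
two('g2.png',(340,110,460,230),(170,120,290,240))"
```

```text
7.0833 [ 0.5449 -0.2184  0.0316] yawx 1.643 F [ 0.4 -0.9 -0.3] gap 0.998 [-0.57  0.75  1.71 -0.01  0.61 -0.64]
```

View pics/g2.png

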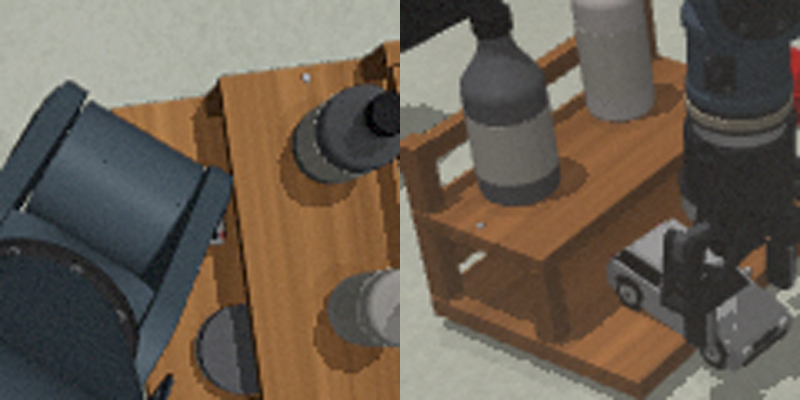

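The car is out on the board and standing flat. I'll regrip it at its middle.

Call:
jog_arm --pt "100 0.1 -1.1 0.0 0" --pt "100 0.1 -1.1 0 0" --pt "100 0.1 -1.1 0 0" --pt "100 0 -1.0 0 0" --pt "100 0 0 0 0"

```text
t: 7.6
tcp_pos: [0.5488, -0.2663, 0.032]
tool_rot: [0.68, 0.732, 0.004, 0.033]
force: [0.1, -0.2, 0.2]
finger_gap: 0.995
```

```bash
python3 st.py
```

```text
7.6 [ 0.5488 -0.2663  0.032 ] yawx 1.6441 F [ 0.1 -0.2  0.2] gap 0.995 [-0.64  0.77  1.66  0.    0.65 -0.71]
```

Call:
jog_arm --pt "50 0 0 0 0" --pt "50 0 0 0 0" --pt "50 0 0 0 0" --pt "50 0 0 0 0" --pt "50 0 0 0 0" --squeeze 60

```text
t: 8.02
tcp_pos: [0.5482, -0.2676, 0.0325]
tool_rot: [0.681, 0.731, 0.004, 0.032]
force: [0.0, 0.3, -0.9]
finger_gap: 0.689
```

Call:
jog_arm --pt "50 -0.1 1.0 0.1 0" --pt "50 -0.1 1.5 0.2 0" --pt "50 -0.1 1.5 0.2 0" --pt "50 0 0.5 1.0 0" --pt "50 0 0 1.5 0" --pt "50 0 0 1.5 0" --pt "50 0 0 0 0"

```text
t: 8.6
tcp_pos: [0.54, -0.2094, 0.0772]
tool_rot: [0.679, 0.733, 0.003, 0.026]
force: [0.4, -0.6, -2.3]
finger_gap: 0.689
```

```bash
python3 st.py
```

```text
8.6 [ 0.54   -0.2094  0.0772] yawx 1.6468 F [ 0.4 -0.6 -2.3] gap 0.689 [-0.56  0.67  1.71 -0.01  0.71 -0.63]
```

Call:
jog_arm --pt "50 -0.1 0.5 1.5 -0.1" --pt "50 -0.1 1.0 1.5 -0.1" --pt "50 -0.2 1.2 1.5 -0.1" --pt "50 -0.2 1.2 1.5 -0.1" --pt "50 -0.2 1.2 1.0 -0.1" --pt "50 -0.2 1.2 0.5 -0.1" --pt "50 -0.2 1.2 0 -0.1" --pt "50 -0.2 1.2 0 -0.1"

```text
t: 9.27
tcp_pos: [0.5232, -0.1142, 0.1558]
tool_rot: [0.919, 0.395, -0.006, 0.024]
force: [-0.6, 0.7, -2.4]
finger_gap: 0.692
```

Call:
jog_arm --pt "50 -0.2 1.3 0 -0.1" --pt "50 -0.2 1.3 0 -0.1" --pt "50 -0.2 1.3 0 -0.1" --pt "50 -0.2 1.3 0 -0.1" --pt "50 -0.2 1.3 0 -0.1" --pt "50 -0.2 1.3 0 -0.1" --pt "50 0 0.8 0 -0.05" --pt "50 0 0 0 0"

```text
t: 9.93
tcp_pos: [0.5048, -0.0156, 0.1549]
tool_rot: [0.998, 0.066, -0.016, 0.02]
force: [-0.0, 0.2, -2.3]
finger_gap: 0.692
```

```bash
python3 st.py
```

```text
9.9333 [ 0.5048 -0.0156  0.1549] yawx 0.1315 F [-0.   0.2 -2.3] gap 0.692 [-0.22  0.49  1.79 -0.06  0.88  1.25]
```

Call:
jog_arm --pt "50 0.3 0.5 0 -0.065" --pt "50 0.3 0.5 0 -0.065" --pt "50 0 0 0 0" --pt "50 0 0 0 0"

```text
t: 10.27
tcp_pos: [0.509, -0.0039, 0.1543]
tool_rot: [1.0, 0.003, -0.018, 0.019]
force: [-0.4, -0.4, -2.2]
finger_gap: 0.686
```

```bash
python3 st.py; python3 -c "
from h import *
a,b=two('g3.png',(210,90,350,230),(260,150,460,350))
for s in(a,b):
  for k in('car','car_nose','van','case','front_spot'):
    print(k,[(round(d['score'],2),np.round(d['centre'],3).tolist()) for d in models.pinpoint(s,k)])"
```

```text
10.2667 [ 0.509  -0.0039  0.1543] yawx 0.0066 F [-0.4 -0.4 -2.2] gap 0.686 [-0.2   0.5   1.77 -0.06  0.9   1.4 ]
car [(0.68, [0.256, -0.454, -0.004]), (0.66, [0.326, -0.13, -0.003]), (0.62, [0.513, -0.003, 0.144])]
car_nose [(0.9, [0.274, -0.519, 0.002]), (0.81, [0.342, -0.07, -0.0]), (0.76, [0.576, -0.002, 0.135])]
van []
case []
front_spot [(0.25, [0.512, 0.186, 0.307])]
car [(0.77, [0.514, -0.004, 0.143]), (0.7, [0.257, -0.453, 0.001]), (0.36, [0.568, 0.034, -0.003])]
car_nose [(0.96, [0.273, -0.514, 0.002]), (0.9, [0.579, -0.004, 0.135]), (0.53, [0.342, -0.062, 0.002])]
van []
case [(0.61, [0.567, 0.035, -0.002])]
front_spot [(0.73, [0.698, -0.008, 0.016])]
```

View pics/g3.png

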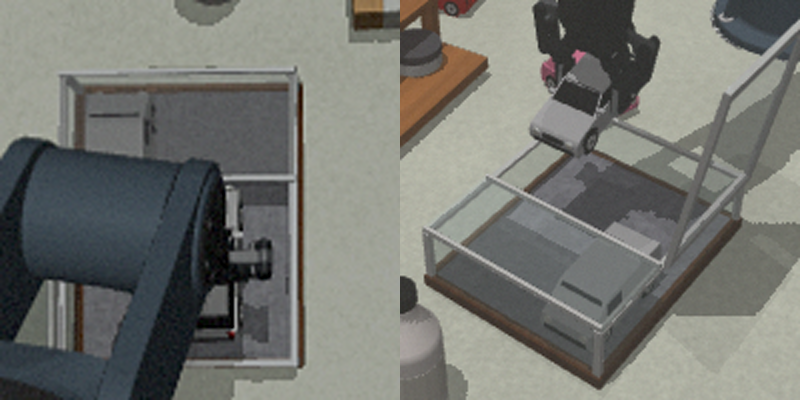

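The car hangs over the opening slightly nose-down, clear of the van and the walls. I'll lower it.

Call:
jog_arm --pt "50 0 0 -2.0 -0.01" --pt "50 0 0 -2.0 0" --pt "50 0 0 -1.5 0" --pt "50 0 0 0 0"

```text
t: 11.2
tcp_pos: [0.5116, -0.0045, 0.0996]
tool_rot: [1.0, -0.003, -0.015, 0.019]
force: [0.2, -0.7, -2.0]
finger_gap: 0.687
```

```bash
python3 st.py
```

```text
11.2 [ 0.5116 -0.0045  0.0996] yawx -0.0067 F [ 0.2 -0.7 -2. ] gap 0.687 [-0.2   0.59  1.81 -0.06  0.76  1.42]
```

Call:
jog_arm --pt "50 -0.1 0.1 -1.5 0" --pt "50 0 0 -1.5 0" --pt "50 0 0 -1.0 0" --pt "50 0 0 -1.0 0" --pt "50 0 0 -0.5 0" --pt "50 0 0 -0.5 0" --pt "50 0 0 0 0"

```text
t: 11.78
tcp_pos: [0.5138, -0.0041, 0.0393]
tool_rot: [1.0, -0.003, -0.012, 0.02]
force: [-0.2, -0.2, -3.5]
finger_gap: 0.688
```

```bash
python3 st.py
```

```text
11.7833 [ 0.5138 -0.0041  0.0393] yawx -0.006 F [-0.2 -0.2 -3.5] gap 0.688 [-0.2   0.7   1.83 -0.08  0.62  1.44]
```

Call:
jog_arm --pt "50 0 0 -0.5 0" --pt "50 0 0 -0.4 0" --pt "50 0 0 -0.4 0" --pt "50 0 0 0 0" --squeeze 40

```text
t: 12.12
tcp_pos: [0.5124, -0.0043, 0.0289]
tool_rot: [1.0, -0.003, -0.013, 0.02]
force: [0.4, -0.1, -1.8]
finger_gap: 0.689
```

```bash
python3 st.py
```

```text
12.1167 [ 0.5124 -0.0043  0.0289] yawx -0.0057 F [ 0.4 -0.1 -1.8] gap 0.689 [-0.2   0.72  1.84 -0.08  0.6   1.44]
```

Call:
jog_arm --pt "50 0 0 -0.4 0" --pt "50 0 0 -0.3 0" --pt "50 0 0 0 0"

```text
t: 12.37
tcp_pos: [0.5106, -0.0045, 0.025]
tool_rot: [1.0, -0.002, -0.013, 0.021]
force: [0.4, 1.7, 0.5]
finger_gap: 0.69
```

```bash
python3 st.py
```

```text
12.3667 [ 0.5106 -0.0045  0.025 ] yawx -0.0049 F [0.4 1.7 0.5] gap 0.69 [-0.2   0.73  1.84 -0.08  0.59  1.44]
```

Call:
jog_arm --pt "50 0.1 0 -0.3 0" --pt "50 0.1 0 -0.3 0" --pt "50 0 0 0 0" --squeeze 25

```text
t: 12.62
tcp_pos: [0.5103, -0.0045, 0.0239]
tool_rot: [1.0, -0.002, -0.015, 0.021]
force: [0.7, 0.1, -3.1]
finger_gap: 0.689
```

```bash
python3 st.py
```

```text
12.6167 [ 0.5103 -0.0045  0.0239] yawx -0.0045 F [ 0.7  0.1 -3.1] gap 0.689 [-0.2   0.73  1.84 -0.08  0.59  1.45]
```

Call:
jog_arm --pt "50 0.1 0 -0.6 0" --pt "50 0.0 0 -0.6 0" --pt "50 0 0 -0.3 0"

```text
t: 12.87
tcp_pos: [0.511, -0.0049, 0.0222]
tool_rot: [1.0, -0.003, -0.013, 0.022]
force: [-1.5, 1.8, 1.5]
finger_gap: 0.685
```

```bash
python3 st.py;python3 -c "
from h import *
a=snapshot('top');b=snapshot('scene')
for s in(a,b):
  for k in('car','car_nose'):
    print(k,[(round(d['score'],2),np.round(d['centre'],3).tolist()) for d in models.pinpoint(s,k) if d['centre'][0]>.4])"
```

```text
12.8667 [ 0.511  -0.0049  0.0222] yawx -0.0063 F [-1.5  1.8  1.5] gap 0.685 [-0.2   0.73  1.84 -0.09  0.58  1.45]
car [(0.49, [0.521, -0.004, 0.013])]
car_nose [(0.59, [0.585, -0.005, 0.017])]
car [(0.86, [0.521, -0.002, 0.013])]
car_nose []
```

The car is flat on the floor. I'll slide it forward about 4 cm in the grip to make room behind it for pushing.

Call:
jog_arm --pt "50 1.0 0 0 0" --pt "50 1.0 0 0 0" --pt "50 1.0 0 0 0" --pt "50 0.6 0 0 0" --pt "50 0 0 0 0" --squeeze 25

```text
t: 13.58
tcp_pos: [0.5501, -0.0051, 0.0237]
tool_rot: [1.0, -0.003, -0.011, 0.023]
force: [0.2, -0.1, -2.2]
finger_gap: 0.689
```

```bash
python3 st.py
```

```text
13.5833 [ 0.5501 -0.0051  0.0237] yawx -0.0063 F [ 0.2 -0.1 -2.2] gap 0.689 [-0.19  0.76  1.75 -0.08  0.66  1.45]
```

Call:
jog_arm --pt "50 0 0 -0.3 0" --pt "50 0 0 -0.2 0" --pt "85 0 0 0 0" --pt "85 0 0 0 0" --pt "85 0 0 0 0" --pt "85 0 0 0 0"

```text
t: 14.08
tcp_pos: [0.5498, -0.0051, 0.0223]
tool_rot: [1.0, -0.003, -0.012, 0.023]
force: [0.2, -0.1, -0.2]
finger_gap: 0.852
```

Call:
jog_arm --pt "85 0 0 1.5 0" --pt "85 -0.2 0 2.0 0" --pt "85 -0.5 0 2.5 0" --pt "85 -1 0 2.5 0" --pt "85 -1.5 0 2.0 0" --pt "30 -2 0 0 0" --pt "30 -2 0 0 0" --pt "30 -2 0 0 0"

```text
t: 14.75
tcp_pos: [0.4576, -0.0059, 0.127]
tool_rot: [1.0, -0.003, -0.012, 0.023]
force: [-0.7, -0.7, 0.0]
finger_gap: 0.434
```

```bash
python3 st.py;python3 -c "
from h import *
a,b=two('g4.png',(210,90,350,230),(260,150,460,350))
for s in(a,b):
  for k in('car','car_nose','van','front_spot','case'):
    print(k,[(round(d['score'],2),np.round(d['centre'],3).tolist()) for d in models.pinpoint(s,k) if d['centre'][0]>.4])"
```

```text
14.75 [ 0.4576 -0.0059  0.127 ] yawx -0.0059 F [-0.7 -0.7  0. ] gap 0.434 [-0.22  0.49  1.93 -0.07  0.74  1.41]
car [(0.86, [0.563, -0.006, 0.013]), (0.72, [0.625, 0.091, 0.015])]
car_nose [(0.71, [0.625, -0.008, 0.014]), (0.39, [0.566, 0.034, -0.001])]
van []
front_spot []
case [(0.69, [0.567, 0.032, -0.003])]
car [(0.94, [0.558, -0.004, 0.013])]
car_nose []
van []
front_spot [(0.78, [0.698, -0.008, 0.015])]
case [(0.6, [0.564, 0.037, -0.001])]
```

View pics/g4.png

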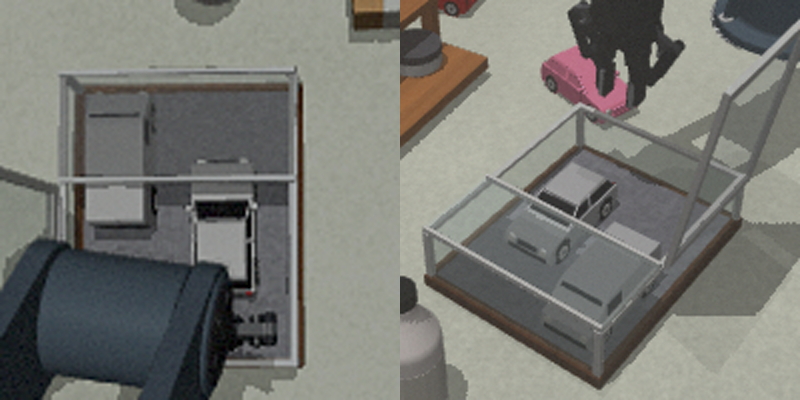

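Call:
jog_arm --pt "30 0.3 0.1 -2.0 0" --pt "30 0 0 -2.0 0" --pt "30 0 0 -2.0 0" --pt "30 0 0 -1.5 0" --pt "30 0 0 -0.8 0" --pt "30 0 0 0 0"

```text
t: 15.85
tcp_pos: [0.4653, -0.0053, 0.0412]
tool_rot: [1.0, -0.003, -0.009, 0.024]
force: [-0.6, 0.2, 0.6]
finger_gap: 0.302
```

```bash
python3 st.py
```

```text
15.85 [ 0.4653 -0.0053  0.0412] yawx -0.0054 F [-0.6  0.2  0.6] gap 0.302 [-0.22  0.67  1.96 -0.1   0.52  1.44]
```

Call:
jog_arm --pt "30 1.0 0 -0.5 0" --pt "30 1.0 0 0 0" --pt "30 1.0 0 0 0" --pt "30 1.0 0 0 0" --pt "30 1.0 0 0 0" --pt "30 1.0 0 0 0" --pt "30 0.5 0 0 0" --pt "30 0 0 0 0"

```text
t: 16.52
tcp_pos: [0.5384, -0.005, 0.0398]
tool_rot: [1.0, -0.002, -0.008, 0.024]
force: [-0.5, 0.2, -0.7]
finger_gap: 0.302
```

```bash
python3 st.py
```

```text
16.5167 [ 0.5384 -0.005   0.0398] yawx -0.0049 F [-0.5  0.2 -0.7] gap 0.302 [-0.19  0.72  1.78 -0.08  0.65  1.45]
```

Now the last centimetre or two, in small steps while watching the force.

Call:
jog_arm --pt "30 0.5 0 0 0" --pt "30 0.5 0 0 0" --pt "30 0.3 0 0 0"

```text
t: 16.77
tcp_pos: [0.5511, -0.0047, 0.0406]
tool_rot: [1.0, -0.002, -0.009, 0.024]
force: [-0.9, 0.6, -0.9]
finger_gap: 0.302
```

```bash
python3 st.py;python3 -c "
from h import *
a=snapshot('top');b=snapshot('scene')
for s in(a,b):
  for k in('car','car_nose','front_spot'):
    print(k,[(round(d['score'],2),np.round(d['centre'],3).tolist()) for d in models.pinpoint(s,k) if d['centre'][0]>.4])"
```

```text
16.7667 [ 0.5511 -0.0047  0.0406] yawx -0.0047 F [-0.9  0.6 -0.9] gap 0.302 [-0.18  0.73  1.74 -0.08  0.68  1.45]
car [(0.61, [0.631, -0.002, 0.014])]
car_nose [(0.5, [0.515, 0.187, 0.309])]
front_spot []
car []
car_nose []
front_spot [(0.82, [0.7, -0.01, 0.014])]
```

Call:
jog_arm --pt "30 0.3 0 0 0" --pt "30 0.3 0 0 0"

```text
t: 17.33
tcp_pos: [0.5546, -0.0045, 0.0403]
tool_rot: [1.0, -0.002, -0.011, 0.023]
force: [-3.3, -0.2, 2.9]
finger_gap: 0.299
```

```bash
python3 st.py
```

```text
17.3333 [ 0.5546 -0.0045  0.0403] yawx -0.0048 F [-3.3 -0.2  2.9] gap 0.299 [-0.18  0.73  1.73 -0.08  0.7   1.45]
```

Call:
jog_arm --pt "30 0.4 0 0 0" --pt "30 0.3 0 0 0"

```text
t: 17.5
tcp_pos: [0.5571, -0.0041, 0.0401]
tool_rot: [1.0, -0.002, -0.017, 0.023]
force: [-6.4, -1.9, 7.1]
finger_gap: 0.301
```

Call:
jog_arm --pt "30 -1.5 0 0 0" --pt "30 -1.5 0 0.5 0" --pt "30 -1.5 0 2 0" --pt "30 -1 0 3 0" --pt "10 -1 0 3.5 0" --pt "0 -1 0 3.5 0" --pt "0 -1 0 3.5 0" --pt "0 0 0 0 0"

```text
t: 18.17
tcp_pos: [0.4751, -0.0049, 0.2041]
tool_rot: [1.0, -0.002, -0.013, 0.023]
force: [0.4, 0.3, 0.8]
finger_gap: -0.001
```

```bash
python3 st.py;python3 -c "
from h import *
a,b=two('g5.png',(150,90,350,290),(290,130,490,330))
for s in(a,b):
  for k in('car','car_nose','van','front_spot','lid_edge','lid_hinge'):
    print(k,[(round(d['score'],2),np.round(d['centre'],3).tolist()) for d in models.pinpoint(s,k) if d['centre'][0]>.4])"
```

```text
18.1667 [ 0.4751 -0.0049  0.2041] yawx -0.0044 F [0.4 0.3 0.8] gap -0.001 [-0.21  0.38  1.81 -0.06  0.97  1.4 ]
car [(0.8, [0.632, -0.003, 0.012]), (0.22, [0.508, -0.356, 0.002])]
car_nose []
van [(0.66, [0.63, 0.094, 0.014])]
front_spot []
lid_edge [(0.89, [0.513, 0.185, 0.307])]
lid_hinge []
car []
car_nose [(0.54, [0.507, -0.351, -0.003])]
van []
front_spot [(0.64, [0.699, -0.01, 0.015])]
lid_edge [(0.56, [0.516, 0.188, 0.304])]
lid_hinge [(0.19, [0.581, -0.391, 0.112])]
```

View pics/g5.png

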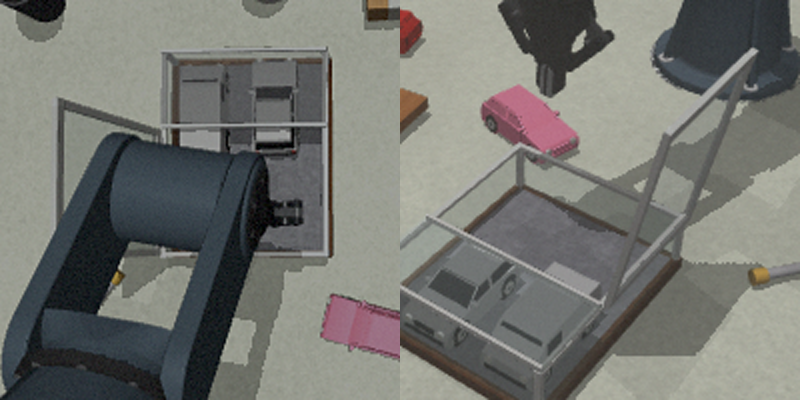

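The nose is at the glass, the car is straight and the van has not moved. Next is the lid: go up and over, then behind it.

Call:
jog_arm --pt "0 0.5 0 3.5 0" --pt "0 0.5 0 3.5 0" --pt "0 0.5 0 3.5 0" --pt "0 0.5 0 3.5 0" --pt "0 0.5 1 3.0 0" --pt "0 0.5 2 1.5 0" --pt "0 0 3 0 0" --pt "0 0 0 0 0"

```text
t: 19.53
tcp_pos: [0.4998, 0.0575, 0.3913]
tool_rot: [1.0, -0.005, -0.021, 0.02]
force: [-0.9, -0.3, -0.6]
finger_gap: -0.001
```

Call:
jog_arm --pt "0 0 3 0 0" --pt "0 0 3 0 0" --pt "0 0 3 0 0" --pt "0 0 3 0 0" --pt "0 0 3 0 0" --pt "0 0 3 0 0" --pt "0 0 0 0 0"

```text
t: 20.12
tcp_pos: [0.499, 0.2428, 0.3905]
tool_rot: [1.0, -0.006, -0.021, 0.022]
force: [0.4, 0.1, 0.3]
finger_gap: 0.004
```

```bash
python3 st.py
```

```text
20.1167 [0.499  0.2428 0.3905] yawx -0.012 F [0.4 0.1 0.3] gap 0.004 [ 0.27  0.31  1.34 -0.03  1.54  1.85]
```

Call:
jog_arm --pt "0 0.5 0.2 -2 0" --pt "0 0.5 0 -3 0" --pt "0 0.2 0 -3 0" --pt "0 0 0 -3 0" --pt "0 0 0 -1.5 0" --pt "0 0 0 0 0"

```text
t: 20.62
tcp_pos: [0.5108, 0.2443, 0.2611]
tool_rot: [1.0, -0.003, -0.019, 0.023]
force: [-1.2, 0.6, -0.1]
finger_gap: 0.001
```

```bash
python3 st.py
```

```text
20.6167 [0.5108 0.2443 0.2611] yawx -0.0056 F [-1.2  0.6 -0.1] gap 0.001 [ 0.27  0.44  1.51 -0.04  1.24  1.86]
```

Call:
jog_arm --pt "0 0 -2 0 0" --pt "0 0 -1.7 0 0" --pt "0 0 -1.7 0 0" --pt "0 0 -1.7 0 0" --pt "0 0 -1.7 0 0" --pt "0 0 -1.7 0 0" --pt "0 0 -1.7 0 0" --pt "0 0 0 0 0"

```text
t: 21.28
tcp_pos: [0.5112, 0.1204, 0.2705]
tool_rot: [1.0, -0.002, -0.016, 0.018]
force: [0.0, -0.4, -0.5]
finger_gap: -0.001
```

```bash
python3 st.py;python3 -c "
from h import *
a=snapshot('top');b=snapshot('scene')
for s in(a,b):
  for k in('lid_edge','lid_hinge'):
    print(k,[(round(d['score'],2),np.round(d['centre'],3).tolist()) for d in models.pinpoint(s,k) if d['centre'][0]>.4])"
```

```text
21.2833 [0.5112 0.1204 0.2705] yawx -0.0045 F [ 0.  -0.4 -0.5] gap -0.001 [ 0.04  0.36  1.61 -0.04  1.21  1.63]
lid_edge [(0.6, [0.511, 0.097, 0.304]), (0.36, [0.628, 0.092, 0.016])]
lid_hinge [(0.81, [0.513, 0.141, 0.077])]
lid_edge [(0.58, [0.517, 0.1, 0.307])]
lid_hinge [(0.77, [0.514, 0.148, 0.076])]
```

Call:
jog_arm --pt "0 0 -1.6 -0.4 0" --pt "0 0 -1.6 -0.6 0" --pt "0 0 -1.6 -0.8 0" --pt "0 0 -1.5 -1.0 0" --pt "0 0 -1.5 -1.2 0" --pt "0 0 -1.2 -1.4 0" --pt "0 0 -1.2 -1.6 0" --pt "0 0 0 0 0"

```text
t: 22.25
tcp_pos: [0.5136, 0.0275, 0.2007]
tool_rot: [1.0, 0.006, -0.012, 0.014]
force: [-0.9, 0.7, 0.1]
finger_gap: -0.001
```

```bash
python3 st.py;python3 -c "
from h import *
a=snapshot('top');b=snapshot('scene')
for s in(a,b):
  for k in('lid_edge','lid_hinge'):
    print(k,[(round(d['score'],2),np.round(d['centre'],3).tolist()) for d in models.pinpoint(s,k) if d['centre'][0]>.4])"
```

```text
22.25 [0.5136 0.0275 0.2007] yawx 0.0122 F [-0.9  0.7  0.1] gap -0.001 [-0.15  0.43  1.72 -0.04  1.01  1.43]
lid_edge [(0.8, [0.509, -0.025, 0.239])]
lid_hinge []
lid_edge [(0.64, [0.515, -0.024, 0.235])]
lid_hinge [(0.71, [0.518, 0.146, 0.076])]
```

Call:
jog_arm --pt "0 0 -1.2 -1.4 0" --pt "0 0 -1.2 -1.4 0" --pt "0 0 -1.0 -1.4 0" --pt "0 0 -1.0 -1.4 0" --pt "0 0 -0.7 -1.3 0" --pt "0 0 -0.5 -1.2 0" --pt "0 0 0 0 0"

```text
t: 23.13
tcp_pos: [0.5185, -0.0223, 0.1268]
tool_rot: [1.0, 0.011, -0.002, 0.013]
force: [-0.7, 0.8, -0.7]
finger_gap: 0.001
```

```bash
python3 st.py;python3 -c "
from h import *
a=snapshot('top');b=snapshot('scene')
for s in(a,b):
  for k in('lid_edge','lid_hinge'):
    print(k,[(round(d['score'],2),np.round(d['centre'],3).tolist()) for d in models.pinpoint(s,k) if d['centre'][0]>.4])"
```

```text
23.1333 [ 0.5185 -0.0223  0.1268] yawx 0.0211 F [-0.7  0.8 -0.7] gap 0.001 [-0.24  0.54  1.79 -0.04  0.8   1.33]
lid_edge [(0.61, [0.508, -0.081, 0.136])]
lid_hinge [(0.9, [0.512, 0.142, 0.076])]
lid_edge [(0.71, [0.513, -0.081, 0.136])]
lid_hinge [(0.66, [0.515, 0.145, 0.074])]
```

Call:
jog_arm --pt "0 0 -0.7 -1.0 0" --pt "0 0 -0.5 -1.0 0" --pt "0 0 -0.5 -0.9 0" --pt "0 0 -0.3 -0.7 0" --pt "0 0 0 0 0"

```text
t: 23.85
tcp_pos: [0.5215, -0.0431, 0.0916]
tool_rot: [1.0, 0.012, 0.002, 0.014]
force: [0.5, 0.5, 0.9]
finger_gap: 0.003
```

```bash
python3 st.py
```

```text
23.85 [ 0.5215 -0.0431  0.0916] yawx 0.0234 F [0.5 0.5 0.9] gap 0.003 [-0.28  0.61  1.81 -0.04  0.71  1.3 ]
```

Call:
jog_arm --pt "0 0 0 -0.6 0" --pt "0 0 0 -0.5 0" --pt "0 0 0 -0.4 0"

```text
t: 24.1
tcp_pos: [0.5218, -0.0438, 0.0825]
tool_rot: [1.0, 0.011, 0.003, 0.014]
force: [-11.1, 3.8, 57.7]
finger_gap: 0.0
```

```bash
python3 st.py
```

```text
24.1 [ 0.5218 -0.0438  0.0825] yawx 0.022 F [-11.1   3.8  57.7] gap 0.0 [-0.28  0.62  1.82 -0.04  0.69  1.3 ]
```

Firm stop at the shut height, so the lid is down. Backing off and checking.

Call:
jog_arm --pt "0 0 0 1.0 0" --pt "0 0 0 2 0" --pt "0 0 0 3 0" --pt "0 0 0 3 0" --pt "0 -1 -2 3 0" --pt "0 -1 -3 3 0" --pt "0 0 -3 2 0" --pt "0 0 0 0 0"

```text
t: 24.77
tcp_pos: [0.4996, -0.1245, 0.2588]
tool_rot: [1.0, 0.014, 0.002, 0.016]
force: [1.4, -0.4, 0.5]
finger_gap: 0.002
```

Call:
jog_arm --pt "0 -1 -3 0 0" --pt "0 -1 -3 0 0" --pt "0 -1 -3 0 0" --pt "0 0 -3 0 0" --pt "0 0 -3 0 0" --pt "0 0 0 0 0"

```text
t: 25.27
tcp_pos: [0.4678, -0.2791, 0.2572]
tool_rot: [1.0, 0.015, 0.003, 0.016]
force: [0.6, -0.8, 0.9]
finger_gap: 0.003
```

```bash
python3 st.py;python3 -c "
from h import *
a,b=two('g6.png',(190,90,350,250),(260,180,440,360))
for s in(a,b):
  for k in('lid_edge','lid_hinge','car','car_nose','van','front_spot'):
    print(k,[(round(d['score'],2),np.round(d['centre'],3).tolist()) for d in models.pinpoint(s,k) if d['centre'][0]>.4])"
```

```text
25.2667 [ 0.4678 -0.2791  0.2572] yawx 0.0306 F [ 0.6 -0.8  0.9] gap 0.003 [-0.73  0.38  1.62 -0.02  1.12  0.82]
lid_edge [(0.71, [0.51, -0.088, 0.081]), (0.22, [0.515, 0.143, 0.077])]
lid_hinge [(0.65, [0.513, 0.14, 0.076]), (0.62, [0.51, -0.087, 0.086])]
car []
car_nose []
van []
front_spot []
lid_edge [(0.68, [0.514, -0.086, 0.08])]
lid_hinge [(0.72, [0.515, 0.146, 0.075])]
car []
car_nose [(0.45, [0.567, 0.036, -0.003])]
van []
front_spot [(0.79, [0.699, -0.01, 0.016]), (0.2, [0.583, -0.39, 0.112])]
```

View pics/g6.png

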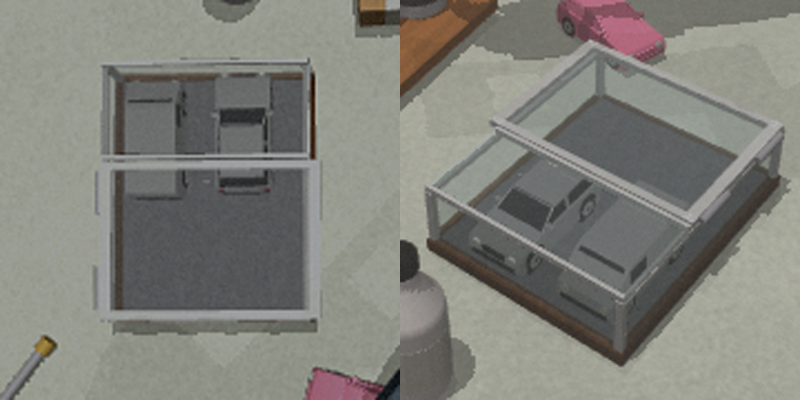

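```bash
python3 -c "
from h import *
print(workorder.sign_off(), manip.sense()['t'])"
```

```text
the job is handed in; nothing more can be done
the job is handed in; nothing more can be done
```

The silver hatchback is in the showcase with its nose at the far glass, the lid is shut, and I handed the job in at about 25 s of the 70 s allowed. No verdict is reported back.

**What I did:** I gripped the car by its front sides and drew it out from under the shelf. I regripped it at its middle, turned it and set it on the showcase floor. I slid it part way forward in the grip, then pushed it from behind. I closed the lid by pushing from behind and pressing it down.

**Last checks:**
- **Car:** the network put its origin at x 0.632, y -0.003, which puts the nose within about 2 mm of the far glass (x 0.698). It is about 5 mm from the middle line. The pushing force rose to about 6 N at the end, as expected on reaching the glass. The last picture shows it straight and on its wheels.
- **Lid:** the network put its free edge at z 0.080 to 0.081 and the hinge at 0.076, so it is within about 0.02 rad of shut. The tool met a hard stop at z 0.0825, the lid's shut height.
- **Van:** it was measured at (0.627, 0.093) before and (0.630, 0.094) after, which is within measuring error. The network no longer found it in the last picture, where it looks unmoved.
- **Tin and bottles:** I did not measure these again at the end. They looked undisturbed in the picture taken just after I first pulled the car out.

**Not as intended:**
- The last press on the shut lid reached 58 N at the fingertips, which is harder than I meant. It stayed under the 120 N wrist limit.
- The car tipped slightly nose-down in the grip while I carried it, and it levelled out when set down.
- The networks did not find the car in the last picture, so its final position rests on the earlier measurement and on looking at the picture.

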